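# Index the stall turntable and hold a square in a frame corner

## Task

Turn the wooden turntable counter-clockwise by its upright peg until it clicks past its spring catch and rests against its stop, so that the frame corner on it opens towards you. Then take the assembly square by its upright wooden grip, lay it flat on the turntable inside the corner and press it in until both of its outer edges bear flush on the two rails. Finish while still gripping it and pressing it against both rails, and do not let go; leave the pottery standing around where it is.

Things in the scene. Friction and masses are not known exactly. Their poses are not given: they have to be found in the camera images.
- turntable (a joint): angle of the turntable disc about its vertical axis, rad: it grows counter-clockwise seen from above and is 0 at the stop, where the frame corner opens back towards the robot (within about 20 degrees); it starts between -1.7 and -0.9. Light friction (about 1.5 N at the peg); a spring catch resists from about -0.12 to -0.05 (about 3 N more at the peg), then snaps the disc on to the stop and keeps it there.
- disc_centre (a point): centre of the disc's top face, on its axis: wooden disc 280 mm across and 16 thick, its top 45 mm above the table; axes as for corner. The foot stays fixed; the catch housing on it (38 mm high) stands beyond the rim at the far side, up to 190 mm from the axis.
- peg (a point): upright round wooden peg on the disc for turning it, 18 mm across, rising 50 mm from the disc's top; this point is on its axis, half-way up (25 mm above the disc). It stands 115 mm from the disc's axis, opposite the frame corner, and turns with the disc.
- corner (a point): the inside corner of the two frame rails, at the disc's top face, 100 mm from the disc's axis. x points horizontally from the disc's axis to this corner (the way the square is pressed), z up. The rails' inside faces run from here 130 mm towards -x+y (left rail) and -x-y (right rail), each at 45 degrees to x. Turns with the disc.
- rail_left: wooden rail of the frame fixed on the disc, 130 x 25 mm and 30 high, the one on the corner's +y side; its origin is at disc_centre (not on the rail), axes as for corner
- rail_right: the other wooden rail, 155 x 25 mm and 30 high, square to the first, on the corner's -y side; its origin is at disc_centre (not on the rail), axes as for corner
- square_grip (a point): centre of the assembly square's upright wooden grip, 38 mm above the square's underside: the grip is a block 22 mm thick along the square's x, 64 long along its y, from 15 to 57 mm above the underside. Axes of the square: x from the grip to its outer tip, z up. It starts lying flat on the table.
- square_tip (a point): outer (right-angled) tip of the assembly square, at its underside, 62 mm along the square's x from the grip. This point goes to corner, with the square's x along the corner's x.
- square: the assembly square: two aluminium legs at a right angle, each 130 mm long outside, 25 wide, 15 thick, joined by a brace under the grip; 0.35 kg, about balanced at the grip. Origin at its underside, straight under the grip. The legs' outer edges run from the tip towards -x+y and -x-y at 45 degrees.
- cup_a: bystander, small open cup, 68 mm across, 65 high; origin at the centre of its underside; leave it where it is
- cup_b: bystander, open cup, 72 mm across, 70 high; origin at the centre of its underside; leave it where it is
- mug: bystander, mug with one side handle, 76 mm across, 85 high; origin at the centre of its underside; leave it where it is
- bowl: bystander, open bowl, 124 mm across, 55 high; origin at the centre of its underside; leave it where it is
- jar: bystander, lidded round jar, 72 mm across, 100 high; origin at the centre of its underside; leave it where it is
- bud_vase: bystander, small round-bellied vase, 76 mm across, 115 high; origin at the centre of its underside; leave it where it is
Not all that is in view belongs to the job. There is more than one size of the square; the job needs the smaller.

How it is judged:
On the way, in this order (a step that is already met when the one before it is completed fails the run):
1. the turntable is turned past its catch and rests at its stop (value of joint turntable above -0.035 rad and height (world z) of square below 0.02 m), for 0.2 s.
2. the square is gripped and pressed flush against both rails (value of joint turntable above -0.035 rad and distance between square_tip and corner below 0.004 m and angle between the x axis of square and the x axis of corner, either way round below 0.03 rad and angle between square's own z axis and vertical below 0.05 rad and contact force between square and rail_left above 1 N and contact force between square and rail_right above 1 N and contact force between square and the fingers above 2 N), for 0.2 s.
At the end, for the whole second after the job is handed in: The turntable is at its stop (joint above -0.035 rad); the square lies flat (tilt under 0.05 rad) with its tip within 4 mm of the rails' inside corner and its x within 0.03 rad of the corner's x; the fingers hold it (over 2 N) and it presses on each rail with over 1 N, at rest, to the end (all of step 2 and linear speed of square below 0.02 m/s); the arm keeps its last pose, push and grip.
It fails at once if a piece of pottery is moved more than 30 mm or tipped (distance of any of cup_a, cup_b, mug, bowl, jar, bud_vase from where it was at the start of the episode above 0.03 m or angle between any of cup_a, cup_b, mug, bowl, jar, bud_vase's own z axis and vertical above 0.5 rad).
It also fails if it takes over 61 s, if anything falls off the work surface, if the arm or the gripper's body presses on something with over 40 N, if the wrist force passes 120 N, or if a joint passes its speed limit or range.

## Robot

A 6-joint arm with a two-finger parallel gripper is mounted at the origin on the work surface. World frame = base frame: x ahead of the robot, y to its left, z up, the work surface at z = 0. Lengths are in m, angles in rad, forces in N, time in s.
With the tool pointing down it reaches from about 0.225 to 0.725 m from the base axis. Payload 3.1 kg.
Tool frame: the origin (TCP) lies on the centre line of the jaws, within the pads' length; the fingertips stand 19 mm ahead of it and the grasp point (between the pads) is the TCP; z points along the fingers, y is the line along which they close (so a half turn about z gives the same grasp; the last joint's range is limited). The gripper opens to 85 mm and grips with 20 to 120 N. Pads are 22 mm wide; open, the fingers measure 114 mm over their backs; the gripper's body (76 mm by 85 mm) begins 54 mm behind the grasp point. The pads swing forward as they close: fully open they stand 13 mm farther back than shut.
Start: joints at [1.016, 0.048, 0.099, 1.622, 0, 1.443], TCP at [0.217, 0.478, 0.25] pointing down, gripper open.
Joint ranges: [-2.91, 2.91], [-0.99, 1.94], [-1.21, 1.42], [-2.12, 2.29], [-1.49, 1.47], [-3.14, 3.14]. Speed limits (rad/s): [2.79, 2.79, 3.14, 3.14, 3.14, 3.14].

## Interface

Orientations are given as a rotation vector (axis times angle).
In Python, from station import env gives the robot as it stands.
- The arm moves only by the shell command python3 -m jog 'ROWS'. ROWS is JSON, a list of rows, each a list of 5 numbers: the shift along the tool's x, y, z in cm, then the turn about the tool's z in degrees, then the closure, from -1 (fully open) to 1 (shut). A call has 1 to 20 rows; each row is the pose to reach, as a shift and turn from the pose commanded when the call began, along the tool's axes at that moment; what a row does not reach only later rows make up. A row lasts 1/12 s, in which the tool goes at most 41.7 mm and 7.16 degrees, less where a joint would pass 70% of its speed; a pose out of reach is approached as far as the arm can. A call with a gripper value outside its range is refused whole. The fingers move at their own pace and stop on an object; the grip force is fixed at half the most. Time passes only in rows, so rows that repeat a pose let the fingers close. It gives the time, the measured TCP pose, the force, the opening and the grip force at its end, in the units of the state.
- env.observe(): the state, without advancing time (a new reading comes with each control period).
- env.read_camera(name): name is "scene" or "side" or "wrist"; returns the picture (480x640x3 uint8, red, green, blue); there is no depth.
- env.camera_model(name): a dict with "vfov" (degrees; the focal length in pixels is half the picture's height over the tangent of half this angle, whatever the lens; pixels are square), "cx", "cy" (the principal point, pixels), "R" (3x3) and "t" (3): a world point X has camera coordinates R X + t. Camera axes: x right, y down, z forward; pixel columns grow to the right and rows downward; lengths in m; the calibration is good to about 2 mm. A picture is of the moment at which its call begins: read the wrist's pose just before it. camera_model takes no time and is no camera call; for the wrist camera it gives the pose at the moment of the call.
- env.job_done(): hands the job in; it is judged then, once.
The state is a dict: "time": time; "joints": joint angles; "dq": joint speeds; "joint_efforts": joint torques, N m; "eef_pos": TCP position; "eef_rot": TCP orientation; "ft_force": force on the tool from outside, world axes, zero at the start; "moment": the same for the moment, N m; "grip_width": finger opening in m; "finger_force": force on a finger pad.
Only numpy, scipy, OpenCV 4.12 (cv2) and the standard library are available. Lean on these libraries where they do the work, as an engineer would, in place of code of your own. Each camera call takes 0.05 s, during which the arm holds its last target. There are 200 camera calls.

## Working session

There is one attempt and no reset: what is moved stays moved. The work goes in short steps, Python scripts to look and compute and a shell command to move; the robot and the scene stay as the last step left them, time stands still between calls to the robot, and variables do not carry over. Pictures are saved under pics/ and viewed, at most 10 in all, crops included, and the job is handed in when it is done.

```bash
mkdir -p pics; ls; cat > h.py <<'E'
import numpy as np, cv2
from station import env
from scipy.spatial.transform import Rotation as Ro
def cam(n):
    m=env.camera_model(n); f=240/np.tan(np.radians(m['vfov'])/2)
    return f,m['cx'],m['cy'],np.array(m['R']),np.array(m['t'])
def ray(c,u,v,z):
    f,cx,cy,R,t=c; o=-R.T@t; d=R.T@np.array([(u-cx)/f,(v-cy)/f,1]); return o+d*(z-o[2])/d[2]
def pix(c,X):
    f,cx,cy,R,t=c; p=R@np.array(X)+t; return f*p[0]/p[2]+cx,f*p[1]/p[2]+cy
def shot(n,fn):
    c=cam(n); im=env.read_camera(n); cv2.imwrite('pics/'+fn,im[:,:,::-1]); return c,im
E
python3 - <<'E'
from h import *
for n in ('scene','side','wrist'):
    c,im=shot(n,n+'0.png'); print(n,c[0],(-c[3].T@c[4]).round(3))
s=env.observe(); print(s['eef_pos'],s['eef_rot'],s['time'])
print(Ro.from_rotvec(s['eef_rot']).as_matrix().round(3))
E
```

```text
pics
scene 547.7849525613359 [1.297 0.594 0.904]
side 581.0115479195744 [ 0.206 -1.02   0.688]
wrist 332.115734863465 [0.151 0.507 0.372]
[0.21709948 0.4775327  0.24936715] [-6.65169588e-01 -3.06972806e+00  2.69756975e-03] 0.15
[[-0.91   0.414 -0.001]
 [ 0.414  0.91  -0.002]
 [ 0.    -0.002 -1.   ]]
```

View pics/scene0.png

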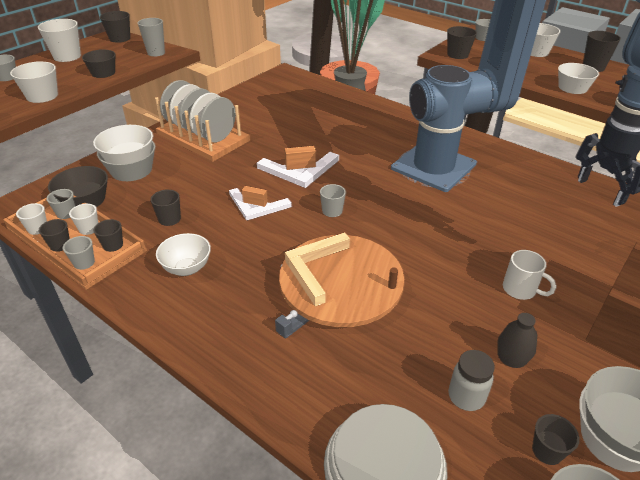

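View pics/side0.png

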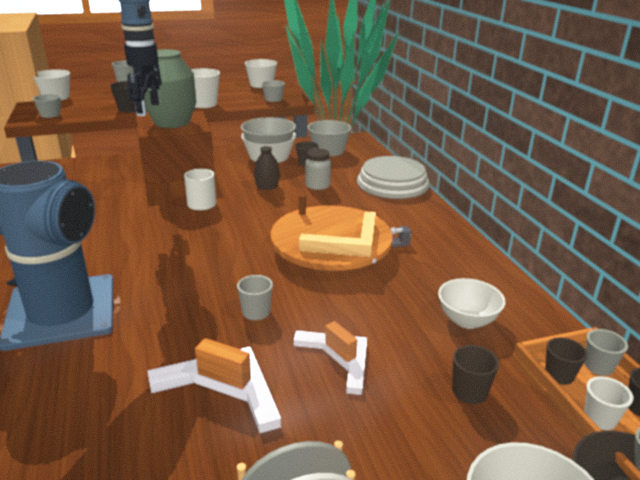

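Both views show two squares. The larger is at scene (300,165) / side (215,375), and the smaller, which is the one I want, is at scene (257,202) / side (340,355). The disc is at scene (342,278), the peg at scene (393,278) / side (303,205), and the catch at scene (290,323). A cup sits at scene (333,200), close to the square.

```bash
cat > m.py <<'E'
from h import *
from scipy.optimize import least_squares
im=cv2.imread('pics/scene0.png'); c=cam('scene'); d=cam('side'); sd=cv2.imread('pics/side0.png')
# disc: orange mask
hsv=cv2.cvtColor(im,cv2.COLOR_BGR2HSV); print('disc hsv',hsv[290,350],'table',hsv[330,420],'grip',hsv[198,256],'white',hsv[210,265])
for n,cc,I,sq in (('scene',c,im,(225,180,70,45)),('side',d,sd,(290,318,85,80))):
    x,y,w,h=sq; H=cv2.cvtColor(I,cv2.COLOR_BGR2HSV)[y:y+h,x:x+w]
    wm=((H[...,1]<60)&(H[...,2]>150)).astype(np.uint8)
    k,_=max(((q,cv2.contourArea(q)) for q in cv2.findContours(wm,0,1)[0]),key=lambda a:a[1])
    hull=cv2.approxPolyDP(k,2.5,True)[:,0]+[x,y]
    for p in hull: print(n,p,ray(cc,*p,0.015).round(3)[:2])
    gm=((H[...,1]>150)&(H[...,2]>130)&(H[...,0]<14)).astype(np.uint8)
    k=max(cv2.findContours(gm,0,1)[0],key=cv2.contourArea); M=k[:,0].mean(0)+[x,y]; print('grip',cv2.boundingRect(k),M,ray(cc,*M,0.04).round(3))
for nm,p,q in (('pegtop',(393,270),(303,196)),('pegbase',(392,288),(303,214))):
    print(nm,ray(c,*p,0.095 if 'top' in nm else .045).round(3),ray(d,*q,0.095 if 'top' in nm else .045).round(3))
print('disc ext',[ray(c,*p,.045).round(3)[:2] for p in ((280,277),(404,277),(342,236),(342,319))],[ray(d,*p,.045).round(3)[:2] for p in ((271,237),(393,237),(332,209))])
print('corner top',ray(c,287,253,.075).round(3), 'L ends',ray(c,349,238,.075).round(3),ray(c,318,300,.075).round(3))
print('side: corner top',ray(d,374,241,.075).round(3),ray(d,300,240,.075).round(3),ray(d,369,213,.075).round(3))
for nm,p,q in (('cupA',(333,213),(256,315)),('mug',(522,293),(201,205)),('bowl',(184,268),(471,322)),('vase',(517,362),(267,185)),('jar',(470,402),(318,185)),('cup?',(167,222),(473,395)),('catch',(290,325),(401,238))):
    print(nm,ray(c,*p,0).round(3)[:2],ray(d,*q,0).round(3)[:2])
a=cv2.resize(im[140:240,200:360],None,fx=3,fy=3);b=cv2.resize(im[225:345,260:420],None,fx=3,fy=3)
cv2.imwrite('pics/crop.png',np.vstack([a,b])[:600])
E
python3 m.py
```

```text
disc hsv [ 12 153 216] table [ 10 153 135] grip [ 12 150 163] white [  0   2 250]
scene [229 190] [ 0.486 -0.368]
scene [246 219] [ 0.548 -0.242]
scene [291 206] [ 0.433 -0.188]
scene [287 198] [ 0.413 -0.22 ]
scene [267 203] [ 0.464 -0.247]
scene [264 207] [ 0.481 -0.241]
scene [244 203] [ 0.502 -0.295]
scene [237 188] [ 0.465 -0.358]
grip (0, 0, 70, 26) [263.39298246 190.45614035] [ 0.452 -0.269  0.04 ]
side [295 332] [ 0.42  -0.203]
side [294 345] [ 0.408 -0.238]
side [322 348] [ 0.454 -0.26 ]
side [348 371] [ 0.479 -0.328]
side [346 392] [ 0.459 -0.373]
side [361 393] [ 0.482 -0.382]
side [366 337] [ 0.54  -0.252]
side [356 336] [ 0.523 -0.245]
side [356 357] [ 0.504 -0.299]
side [346 362] [ 0.483 -0.306]
side [325 344] [ 0.462 -0.251]
side [324 333] [ 0.47  -0.221]
grip (0, 0, 85, 68) [339.03676471 333.98284314] [ 0.485 -0.26   0.04 ]
pegtop [0.544 0.197 0.095] [0.544 0.191 0.095]
pegbase [0.546 0.201 0.045] [0.545 0.194 0.045]
disc ext [array([ 0.673, -0.012]), array([0.501, 0.203]), array([0.475, 0.011]), array([0.685, 0.169])] [array([0.445, 0.103]), array([0.712, 0.03 ]), array([0.622, 0.202])]
corner top [ 0.628 -0.029  0.075] L ends [0.499 0.049 0.075] [0.696 0.115 0.075]
side: corner top [ 0.642 -0.024  0.075] [0.491 0.022 0.075] [0.68  0.102 0.075]
cupA [ 0.371 -0.095] [ 0.365 -0.114]
mug [0.334 0.422] [0.321 0.401]
bowl [ 0.76 -0.24] [ 0.76  -0.248]
vase [0.523 0.491] [0.518 0.482]
jar [0.666 0.459] [0.66  0.444]
cup? [ 0.673 -0.407] [ 0.664 -0.423]
catch [0.736 0.07 ] [0.764 0.094]
```

View pics/crop.png

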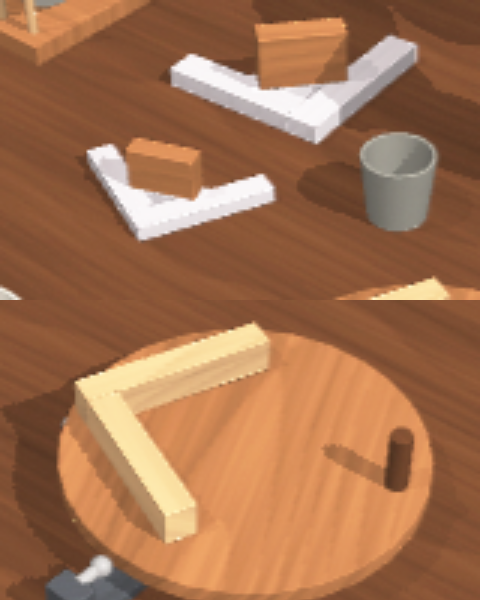

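The crop confirms the smaller square: its grip is near (0.482,-0.272) and its x axis points at about 21°. The larger one is behind it, next to the cup. I'll move above the peg and take a closer look.

```bash
python3 -m jog '[[-4,-1,0,5,-1],[-8,-2.5,0,10,-1],[-12,-3.5,0,15,-1],[-16,-4.5,0,20,-1],[-20,-6,0,25,-1],[-24,-7,0,30,-1],[-28,-8,0,35,-1],[-32,-9.5,0,40,-1],[-36,-10.5,0,43.5,-1],[-39,-11.5,0,43.5,-1],[-41.5,-12,0,43.5,-0.5],[-41.5,-12,0,43.5,-0.2],[-41.5,-12,0,43.5,-0.2]]'
python3 - <<'E'
from h import *
c,im=shot('wrist','w1.png'); print(cam('wrist')[3].round(3),(-c[3].T@c[4]).round(3))
s=env.observe();print(s['joints'],s['grip_width'])
for P in ((.545,.196,.095),(.585,.088,.045)): print(pix(c,P))
E
```

```text
time: 1.23
eef_pos: [0.546, 0.1956, 0.2492]
eef_rot: [-1.758, -2.601, 0.002]
ft_force: [-0.6, 0.1, -0.1]
grip_width: 0.052
finger_force: 0.0
[[ 0.927  0.375 -0.001]
 [ 0.361 -0.889  0.281]
 [ 0.104 -0.261 -0.96 ]] [0.519 0.262 0.372]
[2.30060881e-01 1.94245317e-01 2.57655959e-01 1.63598970e+00
 5.50632706e-04 1.41712723e+00] 0.051515787534030986
(np.float64(326.5366476713873), np.float64(231.63087727073287))
(np.float64(323.6028944179017), np.float64(321.6999790503228))
```

View pics/w1.png

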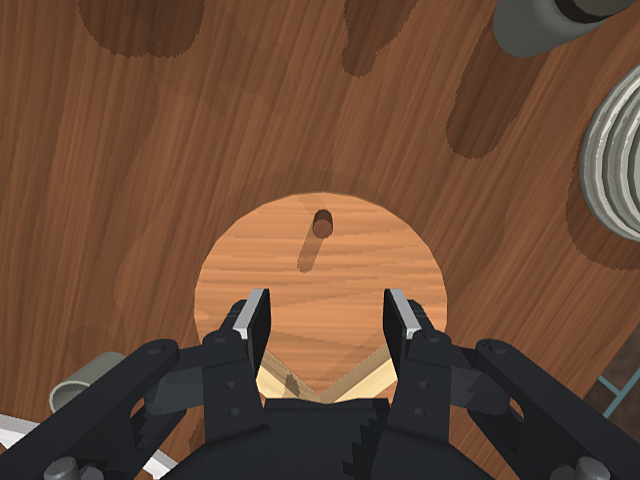

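The wrist view shows the peg top near (322,229), the upper rim of the disc spanning x=194–447, and the rails below behind the jaws. I'll fit the rim circle next.

```bash
python3 - <<'E'
from h import *
from scipy.optimize import least_squares
c=cam('wrist'); im=cv2.imread('pics/w1.png'); H=cv2.cvtColor(im,cv2.COLOR_BGR2HSV)
m=((H[...,2]>165)&(H[...,1]>110)&(H[...,0]<16)).astype(np.uint8); m=cv2.morphologyEx(m,cv2.MORPH_OPEN,np.ones((3,3)))
k=max(cv2.findContours(m,0,1)[0],key=cv2.contourArea)[:,0]
k=np.array([p for p in k if p[1]<250 and (p[1]<215 or abs(p[0]-320)>70)])
P=np.array([ray(c,*p,.045)[:2] for p in k])
f=least_squares(lambda q:np.hypot(*(P-q[:2]).T)-q[2],[.585,.088,.14],loss='soft_l1',f_scale=.002).x
g=least_squares(lambda q:np.hypot(*(P-q[:2]).T)-.14,[.585,.088],loss='soft_l1',f_scale=.002).x
t=ray(c,322,229,.095); print(len(P),f,g,'peg',t); v=t[:2]-g; print(np.hypot(*v),np.degrees(np.arctan2(v[1],v[0])))
E
```

```text
225 [0.57938302 0.09149563 0.1373762 ] [0.5804806  0.08876383] peg [0.5398125  0.19756728 0.095     ]
0.1161554350294741 110.49452937861338
```

The disc centre is (0.5805,0.089) and the peg is at 110.5° with r≈0.115. I'll descend around the peg and narrow the jaws.

```bash
python3 -m jog '[[0.4,-0.5,3,0,-0.2],[0.4,-0.5,6,0,-0.2],[0.4,-0.5,9,0,-0.2],[0.4,-0.5,12,0,-0.2],[0.4,-0.5,15,0,-0.2],[0.4,-0.5,17.7,0,-0.2],[0.4,-0.5,17.7,0,0.3],[0.4,-0.5,17.7,0,0.3],[0.4,-0.5,17.7,0,0.3]]'
cat > arc.py <<'E'
from h import *
import sys
s=env.observe(); R=Ro.from_rotvec(s['eef_rot']).as_matrix(); p=s['eef_pos']; C=np.array([.5805,.089])
xa=np.degrees(np.arctan2(R[1,0],R[0,0])); v=p[:2]-C; a0=np.degrees(np.arctan2(v[1],v[0])); print('xa',xa,'a',a0,'r',np.hypot(*v),p,s['ft_force'],s['joints'])
for a in map(float,sys.argv[1:]):
    q=C+.115*np.array([np.cos(np.radians(a)),np.sin(np.radians(a))]); d=R.T@np.r_[q-p[:2],0]*100
    print(a,'->',d[:2].round(1),'turn',round(xa-a,1))
E
python3 arc.py 115 120 125 130 135 140 145 150 155 160 165
```

```text
time: 2.03
eef_pos: [0.5397, 0.1997, 0.0752]
eef_rot: [1.753, 2.605, 0.003]
ft_force: [-0.2, 0.5, 0.9]
grip_width: 0.0302
finger_force: 0.0
xa 112.12240550557992 a 110.24474194158617 r 0.11798530220827612 [0.53967343 0.19969654 0.0751972 ] [-0.18958597  0.47148571  0.85072716] [ 2.37826248e-01  2.08528405e-01 -7.40333163e-02  1.28598241e+00
  1.13251761e-04  1.42251364e+00]
115.0 -> [-0.3 -1. ] turn -2.9
120.0 -> [-0.4 -2. ] turn -7.9
125.0 -> [-0.6 -2.9] turn -12.9
130.0 -> [-0.8 -3.9] turn -17.9
135.0 -> [-1.2 -4.9] turn -22.9
140.0 -> [-1.6 -5.8] turn -27.9
145.0 -> [-2.1 -6.6] turn -32.9
150.0 -> [-2.7 -7.4] turn -37.9
155.0 -> [-3.4 -8.2] turn -42.9
160.0 -> [-4.1 -8.9] turn -47.9
165.0 -> [-4.9 -9.6] turn -52.9
```

```bash
python3 -m jog '[[-0.3,-1,0,-3,0.3],[-0.4,-2,0,-8,0.3],[-0.6,-2.9,0,-13,0.3],[-0.8,-3.9,0,-18,0.3],[-1.2,-4.9,0,-23,0.3],[-1.6,-5.8,0,-28,0.3],[-2.1,-6.6,0,-33,0.3],[-2.7,-7.4,0,-38,0.3],[-3.4,-8.2,0,-43,0.3],[-4.1,-8.9,0,-48,0.3],[-4.9,-9.6,0,-53,0.3],[-4.9,-9.6,0,-53,0.3]]'
python3 arc.py 165 168 171 174 177 180 183 186 189 192
```

```text
time: 3.03
eef_pos: [0.4706, 0.1168, 0.0769]
eef_rot: [0.407, 3.109, 0.001]
ft_force: [0.0, 0.3, 0.2]
grip_width: 0.0302
finger_force: 0.0
xa 165.07607077427494 a 165.82664498862505 r 0.1133894960387328 [0.47056216 0.11676416 0.07692526] [0.04977569 0.32606681 0.15578935] [ 1.05087265e-01 -2.78313147e-02 -3.23755342e-01  1.26894947e+00
 -4.69478166e-04  3.65552793e-01]
165.0 -> [0.2 0.2] turn 0.1
168.0 -> [ 0.1 -0.4] turn -2.9
171.0 -> [ 0.1 -1. ] turn -5.9
174.0 -> [ 0.  -1.6] turn -8.9
177.0 -> [-0.1 -2.2] turn -11.9
180.0 -> [-0.2 -2.8] turn -14.9
183.0 -> [-0.4 -3.4] turn -17.9
186.0 -> [-0.6 -4. ] turn -20.9
189.0 -> [-0.8 -4.5] turn -23.9
192.0 -> [-1.1 -5.1] turn -26.9
```

```bash
python3 - <<'E'
from h import *
c,im=shot('wrist','w2.png'); s=env.observe(); print(s['eef_pos'],s['ft_force'],pix(c,s['eef_pos']))
E
```

```text
[0.4707268  0.11725553 0.0765384 ] [ 0.28339343  0.22471399 -0.02249204] (np.float64(328.26655299206806), np.float64(326.4065990038538))
```

View pics/w2.png

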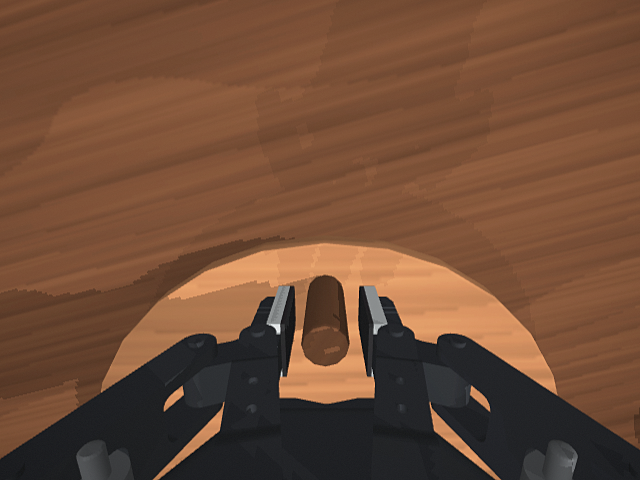

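The peg, top at (325,345), is caged between the pads and turning with them. I'll carry on through the catch.

```bash
python3 -m jog '[[0.1,-0.4,0,-3,0.3],[0.1,-1,0,-6,0.3],[0,-1.6,0,-9,0.3],[-0.1,-2.2,0,-12,0.3],[-0.1,-2.2,0,-12,0.3]]'; python3 -m jog '[[0,-0.6,0,-3,0.3],[0,-0.6,0,-3,0.3]]'
python3 arc.py 177 180 183 186 189 192 195 198
```

```text
time: 3.5
eef_pos: [0.4655, 0.0964, 0.0752]
eef_rot: [0.082, 3.137, 0.002]
ft_force: [-0.1, -0.5, -0.5]
grip_width: 0.0298
finger_force: 0.0
time: 3.67
eef_pos: [0.4657, 0.0938, 0.075]
eef_rot: [-0.002, 3.137, 0.016]
ft_force: [2.2, 10.2, -1.5]
grip_width: 0.0296
finger_force: 5.3
xa -179.9344565290937 a 177.60979205752014 r 0.11486178965649986 [0.46573814 0.0937903  0.07496849] [ 2.15756368 10.19812468 -1.5215297 ] [ 0.05125761 -0.05255863 -0.35172518  1.26638804  0.00980423  0.05011551]
177.0 -> [0.  0.1] turn -356.9
180.0 -> [ 0.  -0.5] turn -359.9
183.0 -> [ 0.  -1.1] turn -362.9
186.0 -> [-0.  -1.7] turn -365.9
189.0 -> [-0.1 -2.3] turn -368.9
192.0 -> [-0.2 -2.9] turn -371.9
195.0 -> [-0.4 -3.5] turn -374.9
198.0 -> [-0.5 -4. ] turn -377.9
```

```bash
python3 -m jog '[[0,-0.3,0,-1,0.3],[0,-0.6,0,-2,0.3],[0,-0.6,0,-2,0.3]]'; python3 -m jog '[[0,-0.3,0,-2,0.3],[0,-0.6,0,-3,0.3],[0,-0.6,0,-3,0.3]]'
```

```text
time: 3.92
eef_pos: [0.4663, 0.0936, 0.0748]
eef_rot: [-0.06, 3.134, 0.037]
ft_force: [4.1, 25.2, -4.7]
grip_width: 0.0304
finger_force: 12.8
time: 4.17
eef_pos: [0.4671, 0.0935, 0.0747]
eef_rot: [-0.147, 3.128, 0.059]
ft_force: [7.5, 41.1, -7.6]
grip_width: 0.0302
finger_force: 20.3
```

The disc doesn't move under 41 N, so it's at the stop (peg about 175°). I'll back off, rise and measure the peg and disc angle.

```bash
python3 -m jog '[[0,0.6,0,0,0.3],[0,1.2,0,0,0.3],[0,1.5,0,0,0],[0,1.5,-2,0,0],[0,1.5,-5,0,0],[0,1.5,-9,0,0],[0,1.5,-13,0,-0.5],[0,1.5,-16,0,-1],[0,1.5,-17,0,-1],[0,1.5,-17,0,-1]]'
python3 - <<'E'
from h import *
from scipy.optimize import least_squares
c,im=shot('wrist','w3.png'); c2,_=shot('scene','s3.png'); shot('side','d3.png')
s=env.observe(); R=Ro.from_rotvec(s['eef_rot']).as_matrix(); p=s['eef_pos']; print(p,np.degrees(np.arctan2(R[1,0],R[0,0])))
H=cv2.cvtColor(im,cv2.COLOR_RGB2HSV)
m=((H[...,2]>165)&(H[...,1]>110)&(H[...,0]<16)).astype(np.uint8); m=cv2.morphologyEx(m,cv2.MORPH_OPEN,np.ones((3,3)))
k=max(cv2.findContours(m,0,1)[0],key=cv2.contourArea)[:,0]
k=np.array([q for q in k if q[1]<250 and (q[1]<215 or abs(q[0]-320)>70)])
P=np.array([ray(c,*q,.045)[:2] for q in k])
print(len(P),least_squares(lambda q:np.hypot(*(P-q[:2]).T)-.14,[.585,.088],loss='soft_l1',f_scale=.002).x, 'exp peg',pix(c,(.466,.0995,.095)))
# towards above grip
d=R.T@np.r_[np.array([.482,-.272])-p[:2],0]*100; print('to grip',d)
a=im[150:350,220:420]; b=cv2.imread('pics/s3.png')[215:345,250:450]
cv2.imwrite('pics/crop3.png',np.hstack([cv2.resize(a[:,:,::-1],(400,400)),cv2.resize(b,(400,260)) if 0 else cv2.copyMakeBorder(cv2.resize(b,(400,260)),0,140,0,0,0)]))
E
```

```text
time: 5.0
eef_pos: [0.4649, 0.0924, 0.2481]
eef_rot: [-0.135, 3.13, -0.001]
ft_force: [-0.3, 0.5, 0.2]
grip_width: 0.0852
finger_force: 0.0
[0.46193331 0.09245296 0.24172547] -175.0111823363266
217 [0.58167194 0.08921638] exp peg (np.float64(334.7995191623153), np.float64(233.7015821364754))
to grip [ 1.17025937e+00 -3.64817284e+01  1.70175440e-02]
```

View pics/crop3.png

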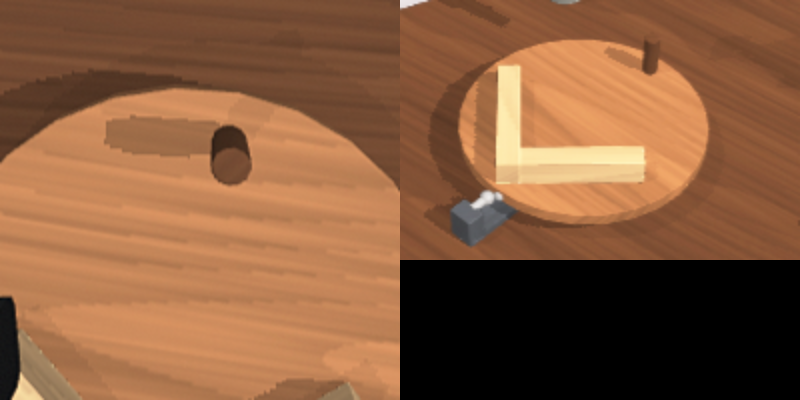

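The peg top at wrist (336,233) matches the prediction, so the disc angle offset is about -5.2°. In scene view the inner rail corner is near (310,290), opening towards the robot. Next stop is above the square.

```bash
python3 -m jog '[[0.1,-2,0,4,-1],[0.2,-5.5,0,11,-1],[0.4,-9.5,0,18,-1],[0.5,-13.5,0,25,-1],[0.6,-17.5,0,32,-1],[0.7,-21.5,0,39,-1],[0.9,-25.5,0,46,-1],[1,-29.5,0,53,-1],[1.1,-33,0,60,-1],[1.2,-35.5,0,67,-1],[1.2,-36.5,0,74,-1],[1.2,-36.5,0,74,-1],[1.2,-36.5,0,74,-1]]'
python3 - <<'E'
from h import *
c=cam('scene'); I=ray(c,310,290,.075);A=ray(c,310,248.5,.075);B=ray(c,371.5,288.5,.075)
print(I,[np.degrees(np.arctan2(*(v-I)[1::-1])).round(1) for v in (A,B)])
c,im=shot('wrist','w4.png'); s=env.observe(); print(s['eef_pos'],s['eef_rot'])
t=np.radians(21);g=np.array([.482,-.272]);print(pix(c,(*g,.057)),pix(c,(*(g+.062*np.array([np.cos(t),np.sin(t)])),.015)))
E
```

```text
time: 6.23
eef_pos: [0.4815, -0.2715, 0.2405]
eef_rot: [-1.773, -2.587, -0.001]
ft_force: [0.5, 0.6, 0.4]
grip_width: 0.0855
finger_force: 0.0
[0.68464013 0.08401701 0.075     ] [np.float64(-140.6), np.float64(130.7)]
[ 0.48185567 -0.27089614  0.24125454] [-1.77251710e+00 -2.58854201e+00 -8.44758777e-04]
(np.float64(327.774636787546), np.float64(226.0001604395373)) (np.float64(385.81017001496554), np.float64(217.23915981734316))
```

View pics/w4.png

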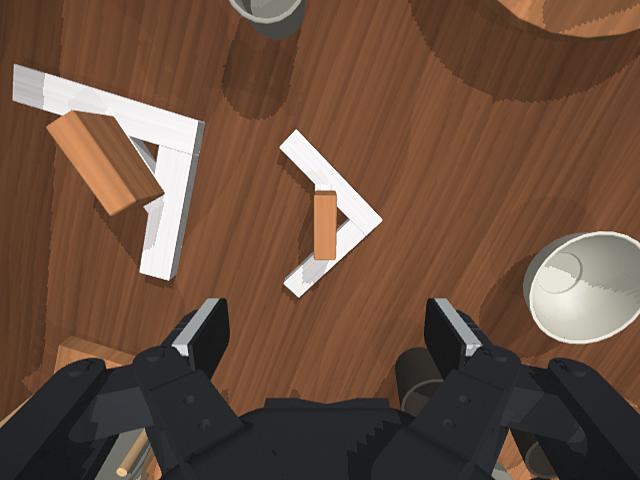

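The small square's grip top spans (314–337, 192–260) with its tip at (382,220), close to the prediction. The larger one is on the left with its grip at (105,165). I'll refine the pose.

```bash
cat > sq.py <<'E'
from h import *
c=cam('wrist'); im=cv2.imread('pics/w4.png'); H=cv2.cvtColor(im,cv2.COLOR_BGR2HSV)[100:320,265:400]
off=np.array([265,100])
gm=((H[...,2]>150)&(H[...,1]>120)).astype(np.uint8); gm=cv2.morphologyEx(gm,cv2.MORPH_OPEN,np.ones((5,5)))
k=max(cv2.findContours(gm,0,1)[0],key=cv2.contourArea); r=cv2.boxPoints(cv2.minAreaRect(k))+off
W=np.array([ray(c,*q,.057)[:2] for q in r]); e=[W[1]-W[0],W[2]-W[1]]; L=max(e,key=np.hypot(*np.array(e).T).tolist().index if 0 else lambda v:np.hypot(*v))
print('grip px',r.round(1).tolist(),'c',W.mean(0).round(4),[np.hypot(*v).round(4) for v in e],'long ang',np.degrees(np.arctan2(L[1],L[0])).round(2))
wm=((H[...,1]<50)&(H[...,2]>150)).astype(np.uint8)
k=max(cv2.findContours(wm|gm,0,1)[0],key=cv2.contourArea)[:,0]+off
P=np.array([ray(c,*q,.015)[:2] for q in k])
g=W.mean(0)
# outer edges: points of hull nearest lines from tip
hu=cv2.convexHull(k.astype(np.int32))[:,0]; T=hu[np.argmax(hu[:,0])]; 
def edge(p,q):
    d=(q-p)/np.hypot(*(q-p)); n=np.array([-d[1],d[0]]); s=(k-p)@d; w=np.abs((k-p)@n); sel=(w<2.5)&(s>.1*np.hypot(*(q-p)))&(s<.9*np.hypot(*(q-p)))
    vx,vy,x,y=cv2.fitLine(P[sel].astype(np.float32)*1000,cv2.DIST_HUBER,0,.01,.01).ravel(); return np.array([vx,vy]),np.array([x,y])/1000
a=edge(T,hu[np.argmin(hu[:,1])]); b=edge(T,hu[np.argmax(hu[:,1])])
s=np.linalg.solve(np.c_[a[0],-b[0]],b[1]-a[1]); tip=a[1]+s[0]*a[0]
for d,p in (a,b): print('edge',np.degrees(np.arctan2(d[1],d[0]))%180)
print('tip',tip,'grip->tip',np.hypot(*(tip-g)),np.degrees(np.arctan2(*(tip-g)[::-1])))
s=env.observe();R=Ro.from_rotvec(s['eef_rot']).as_matrix();print('ya',np.degrees(np.arctan2(R[1,1],R[0,1])),s['eef_pos'])
E
python3 sq.py
```

```text
grip px [[314.0, 195.0], [336.0, 195.0], [336.0, 259.0], [314.0, 259.0]] c [ 0.4808 -0.2743] [np.float64(0.0203), np.float64(0.0624)] long ang -68.28
edge 155.82788
edge 65.6519
tip [ 0.5382643  -0.25291285] grip->tip 0.06134649005772782 20.392598512125648
ya 21.197046892217855 [ 0.48185567 -0.27089614  0.24125454]
```

```bash
python3 -m jog '[[-0.3,-0.25,3,0.4,-0.6],[-0.3,-0.25,6,0.4,-0.3],[-0.3,-0.25,9,0.4,-0.2],[-0.3,-0.25,12,0.4,-0.2],[-0.3,-0.25,15,0.4,-0.2],[-0.3,-0.25,18,0.4,-0.2],[-0.3,-0.25,19.5,0.4,-0.2],[-0.3,-0.25,20.1,0.4,-0.2],[-0.3,-0.25,20.1,0.4,-0.2],[-0.3,-0.25,20.1,0.4,1],[-0.3,-0.25,20.1,0.4,1],[-0.3,-0.25,20.1,0.4,1],[-0.3,-0.25,20.1,0.4,1],[-0.3,-0.25,20.1,0.4,1],[-0.3,-0.25,20.1,0.4,1]]'
```

```text
time: 7.53
eef_pos: [0.4828, -0.2766, 0.0448]
eef_rot: [1.785, 2.581, -0.0]
ft_force: [-0.7, 0.4, 7.7]
grip_width: 0.0214
finger_force: 61.1
```

```bash
python3 -m jog '[[0,0,-1,0,1],[0,0,-3,0,1],[0,0,-6,0,1],[0,0,-9,0,1],[0,0,-12,0,1],[0,0,-15,0,1],[0,0,-16,0,1],[0,0,-16,0,1]]'
cat > to.py <<'E'
from h import *
import sys
x,y,ya=map(float,sys.argv[1:]); s=env.observe(); R=Ro.from_rotvec(s['eef_rot']).as_matrix(); p=s['eef_pos']
a=np.degrees(np.arctan2(R[1,1],R[0,1])); print(p,'ya',a,'tilt',R[:,2].round(3),'grip',s['grip_width'],s['ft_force'],'shift',(R.T@np.r_[np.array([x,y])-p[:2],0]*100).round(2),'turn',a-ya)
E
python3 to.py .598 .085 -5.1
```

```text
time: 8.2
eef_pos: [0.4831, -0.2769, 0.2059]
eef_rot: [1.784, 2.578, -0.0]
ft_force: [0.2, -0.6, -3.9]
grip_width: 0.0211
finger_force: 59.9
[ 0.48306816 -0.27688744  0.20589741] ya 20.6377994818546 tilt [ 0.005 -0.004 -1.   ] grip 0.021133529467388883 [ 0.24815071 -0.56604654 -3.87498914] shift [29.82 23.51 -0.08] turn 25.7377994818546
```

```bash
python3 -m jog '[[1.5,1.2,0,1.5,1],[4,3.2,0,4,1],[7,5.5,0,6,1],[10,7.9,0,9,1],[13,10.2,0,11.5,1],[16,12.6,0,14,1],[19,15,0,17,1],[22,17.3,0,19.5,1],[25,19.7,0,22,1],[27.5,21.7,0,24,1],[29,22.8,0,25.7,1],[29.8,23.5,0,25.7,1],[29.8,23.5,0,25.7,1],[29.8,23.5,0,25.7,1]]'
python3 to.py .598 .085 -5.1
python3 - <<'E'
from h import *
c,im=shot('wrist','w5.png'); p=env.observe()['eef_pos']; shot('scene','s5.png')
C=np.array([.581,.089]);t=np.radians(-5.1);u=np.array([np.cos(t),np.sin(t)]);n=np.array([-u[1],u[0]]);K=C+.1*u
for nm,P in (('corner top',(*K,.075)),('Lend top',(*(K+.13*(n-u)/2**.5),.075)),('Rend',(*(K-.13*(n+u)/2**.5),.075)),('tip bottom',(*(p[:2]+.062*u+.0027*n),p[2]-.04)),('tip top',(*(p[:2]+.062*u+.0027*n),p[2]-.025))): print(nm,np.round(pix(c,P)))
E
```

```text
time: 9.37
eef_pos: [0.5953, 0.0856, 0.2]
eef_rot: [-2.315, -2.121, 0.006]
ft_force: [-0.4, -0.6, -4.3]
grip_width: 0.021
finger_force: 59.7
[0.59532647 0.08560251 0.20003823] ya -4.994370213555442 tilt [-0.004 -0.001 -1.   ] grip 0.021042578437528943 [-0.37531518 -0.57902082 -4.32861635] shift [-0.04  0.27 -0.  ] turn 0.1056297864445579
corner top [438. 239.]
Lend top [319. 111.]
Rend [320. 342.]
tip bottom [446. 283.]
tip top [457. 296.]
```

View pics/w5.png

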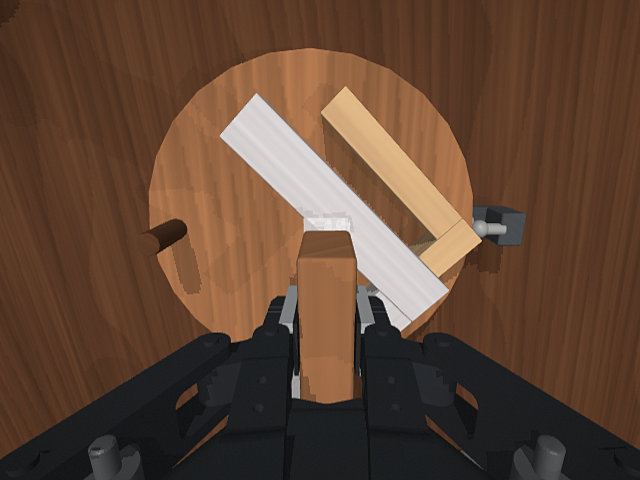

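The left rail's inner end is at (321,112), predicted (319,111). The square's tip top is at (447,291), about 3 mm short of the prediction, and it lies parallel to the rail. The corner model is good, so I'll lower.

```bash
python3 -m jog '[[0,0,1.5,0,1],[0,0,4,0,1],[0,0,6.5,0,1],[0,0,8.5,0,1],[0,0,9.8,0,1],[0,0,10.4,0,1],[0,0,10.4,0,1],[0,0,10.4,0,1]]'; python3 -m jog '[[0,0,0.2,0,1],[0,0,0.4,0,1],[0,0,0.4,0,1],[0,0,0.4,0,1]]'; python3 to.py .6189 .0855 -5.1
```

```text
time: 10.13
eef_pos: [0.5964, 0.0851, 0.0988]
eef_rot: [2.318, 2.12, 0.0]
ft_force: [-0.2, 0.1, -2.5]
grip_width: 0.0211
finger_force: 59.6
time: 10.47
eef_pos: [0.5967, 0.0861, 0.095]
eef_rot: [2.317, 2.121, 0.001]
ft_force: [-0.7, -0.2, -3.6]
grip_width: 0.0212
finger_force: 59.6
[0.59671603 0.08610161 0.09502798] ya -5.048898809875339 tilt [ 0.001  0.    -1.   ] grip 0.021152371089462548 [-0.73758175 -0.22196865 -3.56989489] shift [0.14 2.22 0.  ] turn 0.05110119012466097
```

```bash
python3 -m jog '[[0,0,0.2,0,1],[0,0,0.3,0,1],[0,0,0.3,0,1],[0,0,0.3,0,1]]'; python3 -m jog '[[0,0,0.2,0,1],[0,0,0.3,0,1],[0,0,0.3,0,1],[0,0,0.3,0,1]]'
```

```text
time: 10.8
eef_pos: [0.5961, 0.0861, 0.0911]
eef_rot: [-2.317, -2.121, 0.001]
ft_force: [0.5, 0.3, -3.7]
grip_width: 0.0212
finger_force: 59.6
time: 11.13
eef_pos: [0.5968, 0.0861, 0.0898]
eef_rot: [2.316, 2.121, 0.002]
ft_force: [-1.8, 0.6, 4.8]
grip_width: 0.0211
finger_force: 60.7
```

```bash
python3 -m jog '[[0,0.4,0,0,1],[0,0.8,0,0,1],[0,1.2,0,0,1],[0,1.6,0,0,1],[0,1.9,0,0,1],[0,1.9,0,0,1],[0,1.9,0,0,1]]'; python3 -m jog '[[0,0.2,0,0,1],[0,0.4,0,0,1],[0,0.4,0,0,1],[0,0.4,0,0,1]]'; python3 to.py .6189 .0855 -5.1
```

```text
time: 11.72
eef_pos: [0.6166, 0.0842, 0.0898]
eef_rot: [2.316, 2.12, 0.003]
ft_force: [-0.8, 0.6, 5.8]
grip_width: 0.0211
finger_force: 60.9
time: 12.05
eef_pos: [0.6181, 0.0841, 0.0898]
eef_rot: [-2.317, -2.12, 0.002]
ft_force: [-7.6, -0.1, 9.6]
grip_width: 0.021
finger_force: 61.5
[0.6180696  0.08406639 0.08980699] ya -5.071141539090129 tilt [-0.002 -0.    -1.   ] grip 0.021018620234076357 [-7.63549466 -0.14453073  9.62865681] shift [ 0.15  0.07 -0.  ] turn 0.028858460909870765
```

```bash
python3 -m jog '[[0,0.2,0,0,1],[0,0.4,0,0,1],[0,0.4,0,0,1],[0,0.4,0,0,1]]';  python3 -m jog '[[0,0.2,0,0,1],[0,0.4,0,0,1],[0,0.4,0,0,1],[0,0.4,0,0,1]]'; python3 to.py .6189 .0855 -5.1
python3 - <<'E'
from h import *
c,im=shot('wrist','w6.png'); c2,i2=shot('scene','s6.png'); 
p=env.observe(); print(p['moment'])
b=i2[230:330,280:400][:,:,::-1]; a=im[100:340,250:490][:,:,::-1]
cv2.imwrite('pics/crop6.png',np.hstack([cv2.resize(a,(400,400)),cv2.copyMakeBorder(cv2.resize(b,(400,333)),0,67,0,0,0)]))
E
```

```text
time: 12.38
eef_pos: [0.6185, 0.0839, 0.0901]
eef_rot: [-2.313, -2.117, 0.011]
ft_force: [-16.6, 0.5, 14.8]
grip_width: 0.0213
finger_force: 62.4
time: 12.72
eef_pos: [0.6188, 0.0839, 0.0904]
eef_rot: [-2.309, -2.113, 0.019]
ft_force: [-25.7, -0.1, 22.0]
grip_width: 0.0211
finger_force: 63.1
[0.61881167 0.08388955 0.09036426] ya -5.054723340373707 tilt [-0.017  0.    -1.   ] grip 0.02105636083207382 [-25.70430265  -0.14858748  22.02143754] shift [ 0.16 -0.01 -0.  ] turn 0.04527665962629257
[-0.01609948  4.69715295 -0.25710374]
```

View pics/crop6.png

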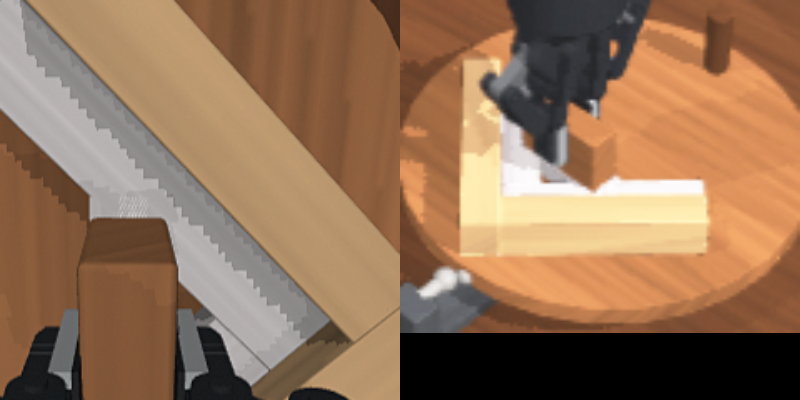

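The square sits in the corner, flush along the left rail in the wrist view and along both rails in the scene view. The force is almost purely along -x, so both rails are bearing. I'll ease off slightly to reduce the tool tilt, then hold.

```bash
python3 -m jog '[[0,-0.2,0,0,1],[0,-0.35,0,0,1],[0,-0.35,0,0,1],[0,-0.35,0,0,1],[0,-0.35,0,0,1],[0,-0.35,0,0,1],[0,-0.35,0,0,1]]'; python3 to.py .6189 .0855 -5.1
python3 - <<'E'
from h import *
c,im=shot('wrist','w7.png'); H=cv2.cvtColor(im,cv2.COLOR_RGB2HSV)
p=env.observe(); print(p['ft_force'],p['moment'],np.abs(p['dq']).max())
# peg check
a=np.radians(174.8); print('peg top exp',pix(c,(.581+.115*np.cos(a),.089+.115*np.sin(a),.095)))
# leg/rail border along left rail: fit line, angle at z=.06
E
```

```text
time: 13.4
eef_pos: [0.6185, 0.0839, 0.0901]
eef_rot: [-2.312, -2.116, 0.012]
ft_force: [-16.6, -0.7, 14.8]
grip_width: 0.0212
finger_force: 62.5
[0.61852693 0.08389781 0.09010508] ya -5.071525567607692 tilt [-0.01  0.   -1.  ] grip 0.021201520473327757 [-16.617005    -0.70437976  14.77242899] shift [ 0.16  0.02 -0.  ] turn 0.028474432392307847
[-17.35309747  -0.93157813  15.34080862] [-0.14207574  3.16523279 -0.24730923] 0.00229337391963896
peg top exp (np.float64(-52.44594473849327), np.float64(324.6672648876171))
```

```bash
python3 -c "
from station import env
print(env.job_done())"
```

```text
the job is handed in; nothing more can be done
None
```

I handed the job in at about 13.5 s with the turntable at its stop and the smaller square gripped and pressed into the corner with about 17 N. The balanced force and the pictures show both rails bearing, but the hand-in returned no verdict.

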